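# Put the hair clipper away and click its case shut

### The arm

A 6-joint arm with a two-finger parallel gripper is mounted at the origin on the work surface. World frame = base frame: x ahead of the robot, y to its left, z up, the work surface at z = 0. Lengths are in m, angles in rad, forces in N, time in s.
With the tool pointing down it reaches from about 0.35 to 0.775 m from the base axis. Payload 7.3 kg.
Tool frame: the origin (TCP) lies at the very end of the fingers, on their centre line; the grasp point (between the pads) lies behind it (bot.grasp_offset is the z of the grasp point in the tool frame, in m); z points along the fingers, y is the line along which they close (so a half turn about z gives the same grasp; the last joint's range is limited). The gripper opens to 92 mm and grips with 3 to 60 N. Pads are 19 mm wide; open, the fingers measure 130 mm over their backs; the gripper's body (75 mm by 190 mm) begins 47 mm behind the grasp point.
Start: joints at [-1.435, 0.342, 1.524, -0, 1.275, -0.146], TCP at [0.146, -0.504, 0.227] pointing down, gripper open.
Joint ranges: [-2.53, 2.53], [-0.77, 2.02], [0.04, 2.7], [-1, 4.14], [0.28, 2.66], [-3.11, 3.11]. Speed limits (rad/s): [2.57, 2.57, 3.14, 3.14, 3.14, 3.14].

### API

Orientations are given as [roll, pitch, yaw] about the fixed x, y, z axes, in that order (R = Rz(yaw) Ry(pitch) Rx(roll)).
In Python, from workcell import bot, cams gives the robot as it stands.
- The arm moves only by the tool servo_tool, never from a script. Its argument "targets" is a list of rows, each a list of 6 numbers: the shift along the tool's x, y, z normalised to -1 to 1, where 1 is 0.08 m, then the turn, a rotation vector about the tool's x, y, z normalised to -1 to 1, where 1 is 30 degrees. A call has 1 to 20 rows; each row is the pose to reach, as a shift and turn from the pose commanded when the call began, along the tool's axes at that moment; what a row does not reach only later rows make up. A row lasts 1/12 s, in which the tool goes at most 41.7 mm and 7.16 degrees, less where a joint would pass 70% of its speed; a pose out of reach is approached as far as the arm can. A call with a number of a shift or a turn outside -1 to 1 is refused whole. A call with a gripper value outside its range is refused whole. "gripper" is the finger opening in mm, from 0 to 91.8, set as the call begins (left out, the last holds). The fingers move at their own pace and stop on an object; "squeeze" is the grip in N (left out, the last holds). Time passes only in rows, so rows that repeat a pose let the fingers close. It gives the time, the measured TCP pose, the force, the opening and the grip force at its end, in the units of the state.
- bot.state(): the state, without advancing time (a new reading comes with each control period).
- cams.get_image(name): name is "side" or "top"; returns a dict with "img" (400x640x3 uint8, red, green, blue), "K" (3x3 intrinsics, pixels), "k1" (the pictures are not rectified: a ray, as slopes to the right and down, at radius r is drawn at 1 + k1 r^2 times it, then the intrinsics apply), "R" (3x3) and "t" (3): a world point X has camera coordinates R X + t. Camera axes: x right, y down, z forward; pixel columns grow to the right and rows downward; lengths in m; the calibration is good to about 2 mm. A picture is of the moment at which its call begins. There is no depth.
- bot.hand_in(): hands the job in; it is judged then, once.
The state is a dict: "time": time; "joints": joint angles; "joint_velocities": joint speeds; "joint_efforts": joint torques, N m; "tool_pos": TCP position; "ee_rot": TCP orientation; "contact_force": force on the tool from outside, world axes, zero at the start; "ft_torque": the same for the moment, N m; "grip_width": finger opening in m; "grasp_force": force on a finger pad.
Only numpy, scipy, OpenCV 4.12 (cv2) and the standard library are available. Lean on these libraries where they do the work, as an engineer would, in place of code of your own. Each camera call takes 0.05 s, during which the arm holds its last target. There are 200 camera calls.

### The job

The animal hair clipper lies beside its open case on the treatment table. Lay it down gently inside the case's tray, under the half-open lid, and let go of it; then swing the lid down and press its free edge past the spring catch until it clicks and stays fully shut. Do not disturb the bottle, the bowl and the carton.

Things in the scene. Friction and masses are not known exactly. Their poses are not given: they have to be found in the camera images.
- clipper: Loose animal hair clipper, a white plastic bar with a steel blade head at one end: 140 mm long (own x, -70 to +70, blade at +x), 40 mm wide (y), 36 mm high (z; blade head 36 wide, 22 high); about 0.3 kg, balanced at its middle. Origin: middle of its underside. It starts lying flat on the table left or right of the case, long side roughly along the robot's x.
- case: Grey plastic case fixed to the table: an open tray 210 mm deep (own x) by 160 wide (y) by 45 high, walls and floor 5 mm thick, inside 200 x 150 x 40 mm and empty, the lid hinged on the rim nearest the robot. Origin: centre of its underside; own x points back to the robot and the hinge, own -x away from it to the wall with the catch.
- tray_floor (a point): Centre of the tray's inner floor, 5 mm above the table; axes as the case's.
- lid_hinge (a point): Middle of the lid's hinge line: 105 mm along the case's +x from its centre, 45 mm above the table. The lid is a grey plate 8 mm thick, 217 mm long from the hinge, 162 mm wide, 0.18 kg. Axes turn with the lid: own -x runs along its underside to the free edge, z is its outer face's normal, y the hinge axis.
- lid_edge (a point): The place to press: middle of the lid's width on its outer face, 205 mm from the hinge line and 12 mm short of the free edge; 53 mm above the table when shut. Axes as lid_hinge's. Below the free edge's middle hangs a black tab 60 mm wide, 24 mm deep.
- lid (a joint): Angle of the lid in rad: 0 fully shut, flush on the rim; positive open (stop at 1.1). Its stiff hinge stays where it is left (1 to 3 N at the free edge moves it). It starts 0.92 to 1.03 open, rising from the near rim and leaning away from the robot over the tray: the mouth faces away from the robot, and a hand pointing straight down over the tray's middle would strike it.
- bottle: Bystander: loose white plastic bottle 64 mm in diameter, 160 mm tall, standing on the other side of the case from the clipper. Origin at the centre of its underside.
- bowl: Bystander: loose steel bowl 120 mm across, 45 mm high, beyond the case to the left. Origin at the centre of its underside.
- carton: Bystander: loose cardboard carton 100 x 160 x 70 mm, beyond the case to the right. Origin at the centre of its underside.
- catch_nose (a point): The spring catch: a steel nose 50 mm wide outside the middle of the case's wall farthest from the robot, 30 mm above the table (axes as the case's). The lid's tab meets it at about 0.05 rad, where the lid stops if merely swung down; about 8 to 16 N down at the lid's free edge snaps it past, and it then holds the lid at 0.
Things that resemble listed ones, but are neither listed nor needed, are in the scene too. What is shaped like the clipper but blue is not meant.

How it is judged:
On the way, in this order (a step that is already met when the one before it is completed fails the run):
1. the clipper lies at rest on the tray's floor, let go, with the lid still open (z of clipper in the frame of case below 0.02 m and x of clipper in the frame of case between -0.08 and 0.08 m and y of clipper in the frame of case between -0.07 and 0.07 m and contact force between the fingers and clipper below 0.2 N and linear speed of clipper below 0.03 m/s and value of joint lid above 0.3 rad), for 0.2 s.
2. the lid is pressed past its catch (value of joint lid below 0.015 rad), for 0.1 s.
At the end, for the whole second after the job is handed in: The clipper lies at rest inside the tray (its origin within 80 mm along and 70 mm across of the case's centre and less than 20 mm above the case's underside), and the lid is shut past its catch (joint below 0.015 rad) and stays so by itself (value of joint lid below 0.015 rad and velocity of joint lid below 0.05 rad/s and z of clipper in the frame of case between 0 and 0.02 m and x of clipper in the frame of case between -0.08 and 0.08 m and y of clipper in the frame of case between -0.07 and 0.07 m and linear speed of clipper below 0.03 m/s); the robot touches nothing.
It fails at once if a bystander (bottle, bowl or carton) is shoved more than 30 mm or tipped (distance of any of bottle, bowl, carton from where it was at the start of the episode above 0.03 m or angle between bottle's own z axis and vertical above 0.5 rad).
It fails at once if the clipper is knocked hard into the case (over 80 N) (contact force between clipper and case above 80 N).
It fails at once if the clipper is dropped or thrown (loose and faster than 0.7 m/s, a fall of some 25 mm) (contact force between the fingers and clipper below 0.1 N and linear speed of clipper above 0.7 m/s).
It also fails if it takes over 61 s, if anything falls off the work surface, if the arm or the gripper's body presses on something with over 40 N, if the wrist force passes 120 N, or if a joint passes its speed limit or range.

## Working session

There is one attempt and no reset: what is moved stays moved. The work goes in short steps, Python scripts to look and compute and a tool call to move; the robot and the scene stay as the last step left them, time stands still between calls to the robot, and variables do not carry over. Pictures are saved under pics/ and viewed, at most 10 in all, crops included, and the job is handed in when it is done.

Besides the shell and the picture viewer there is one more tool, called after "Emit:" as name(argument=value, ...), one argument or row to a line, values as JSON. servo_tool: Moves the arm, as the interface text tells. Its arguments: {"type":"object","properties":{"targets":{"type":"array"},"gripper":{"type":"number"},"squeeze":{"type":"number"}},"required":["targets"]}

```bash
mkdir -p pics; ls; python3 - <<'E'
from workcell import bot,cams
import cv2
for n in("top","side"):
    d=cams.get_image(n); cv2.imwrite(f"pics/{n}0.png",d["img"][:,:,::-1]); print(n,d["K"].tolist(),d["k1"],d["R"].tolist(),d["t"].tolist())
s=bot.state(); print(s["time"],s["tool_pos"],s["ee_rot"],s["grip_width"],bot.grasp_offset)
E
```

```text
pics
top [[458.8402880407986, 0.0, 318.407784382952], [0.0, 458.8402880407986, 198.20712911331802], [0.0, 0.0, 1.0]] 0.007303946179156774 [[0.013108990059465921, -0.9999056397860515, -0.004106811861765428], [-0.9941707875568406, -0.012594011498985229, -0.10707864419656524], [0.10701681899697829, 0.005486565265312979, -0.9942420721601744]] [0.05150583360892879, 0.5723426921146546, 1.169518150651451]
side [[480.851887310987, 0.0, 315.9410646761536], [0.0, 480.851887310987, 198.7868644409248], [0.0, 0.0, 1.0]] -0.12330713221398044 [[0.9863573018046645, 0.1645710181502192, -0.003956407666370986], [0.12507328119044364, -0.76482079491413, -0.631985621671233], [-0.10703246007113228, 0.6228687916824206, -0.7749700128644997]] [-0.5513923261544115, 0.023628421039458312, 1.5735212161499033]
0.1 [ 0.14595031 -0.5039166   0.22612405] [-3.14022432e+00 -1.74007741e-04  2.81765825e-01] 0.09162559295515409 -0.0188
```

View pics/top0.png

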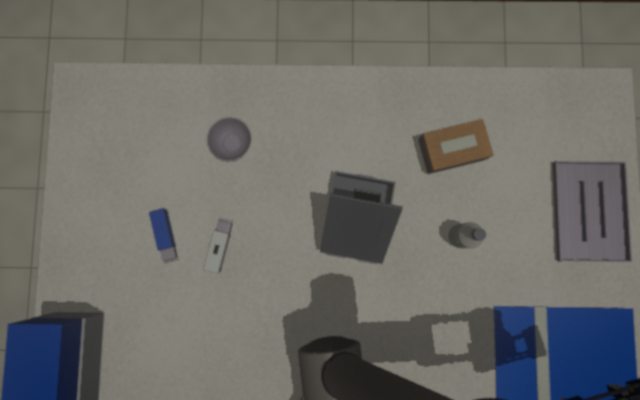

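View pics/side0.png

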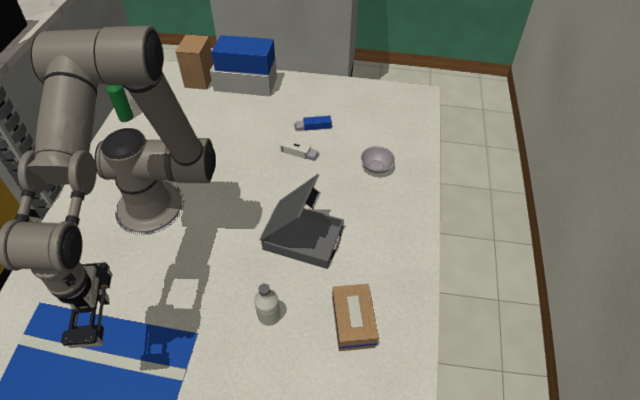

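Candidates for the clipper are the white bar with a steel head at top (218,246) / side (299,151), and the blue lookalike at top (162,235) / side (315,123). I choose the white one. The case is at top (360,215), with the bottle at (468,235), bowl at (230,139) and carton at (458,145).

```bash
cat > h.py <<'E'
import numpy as np,cv2
def ray(d,uv):
    K=d["K"];p=np.array([(uv[0]-K[0,2])/K[0,0],(uv[1]-K[1,2])/K[1,1]]);q=p.copy()
    for _ in range(20): q=p/(1+d["k1"]*(q@q))
    R=np.array(d["R"]);return -R.T@np.array(d["t"]),R.T@np.array([*q,1])
def onz(d,uv,z):
    c,v=ray(d,uv);return c+v*(z-c[2])/v[2]
def proj(d,X):
    p=np.array(d["R"])@np.array(X)+d["t"];q=p[:2]/p[2];q=q*(1+d["k1"]*(q@q));K=d["K"]
    return q*[K[0,0],K[1,1]]+[K[0,2],K[1,2]]
def tri(d1,u1,d2,u2):
    A=np.zeros((3,3));b=np.zeros(3)
    for d,u in((d1,u1),(d2,u2)):
        c,v=ray(d,u);v=v/np.linalg.norm(v);P=np.eye(3)-np.outer(v,v);A+=P;b+=P@c
    return np.linalg.solve(A,b)
E
python3 - <<'E'
from workcell import bot,cams
import cv2,numpy as np
d=cams.get_image("top");e=cams.get_image("side")
a=cv2.resize(d["img"][200:285,140:260],None,fx=3.2,fy=3.2,interpolation=cv2.INTER_CUBIC)
b=cv2.resize(d["img"][160:275,310:415],None,fx=4,fy=4,interpolation=cv2.INTER_CUBIC)
c=cv2.resize(e["img"][165:275,250:360],None,fx=3,fy=3,interpolation=cv2.INTER_CUBIC)
H=np.zeros((600,800,3),np.uint8)
H[:a.shape[0],:a.shape[1]]=a;H[:b.shape[0],380:380+b.shape[1]]=b[:, :420];x=c[:330-58];H[280:280+300,:330]=c[:300]
H=cv2.convertScaleAbs(H,alpha=1.7)
cv2.imwrite("pics/crop1.png",H[:,:,::-1])
E
```

```text
(no output)
```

View pics/crop1.png

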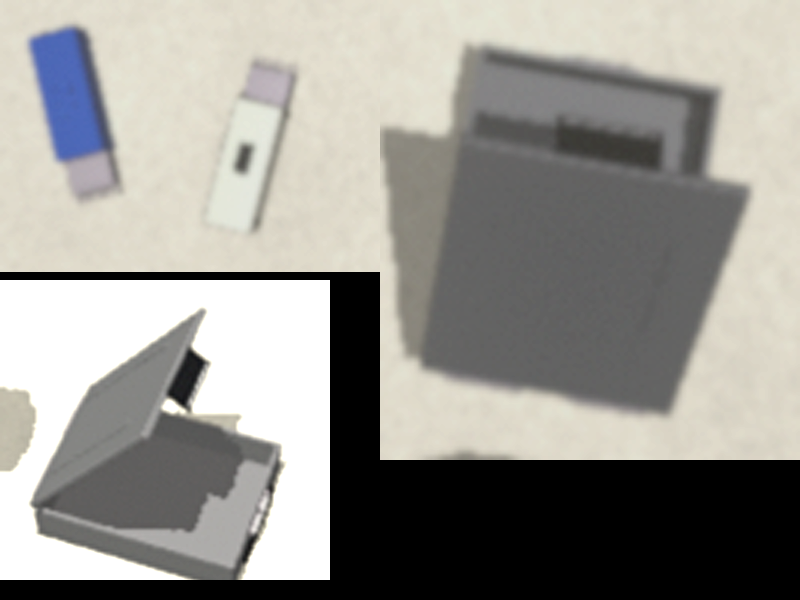

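The crop shows the white bar with its steel head away from the robot, so the choice is confirmed. White body corners in crop are about (238,97), (285,110), (253,233), (205,222). Case far rim corners are (468,45) and (718,88), lid free corners (460,140) and (749,187), and hinge corners (422,367) and (668,412).

```bash
python3 - <<'E'
from workcell import bot,cams
from h import *
d=cams.get_image("top");e=cams.get_image("side")
A=lambda u:(140+u[0]/3.2,200+u[1]/3.2)
B=lambda u:(310+(u[0]-380)/4,160+u[1]/4)
C=lambda u:(250+u[0]/3,165+(u[1]-280)/3)
c=[onz(d,A(u),.036) for u in((238,97),(281,108),(250,233),(205,222))]
h=[onz(d,A(u),.022) for u in((255,60),(297,67))]
print("clip",np.round(c,4).tolist(),np.round(h,4).tolist())
tail=(c[2]+c[3])/2;hd=(h[0]+h[1])/2;v=(hd-tail)[:2];print("len",np.linalg.norm(v),"yaw",np.arctan2(v[1],v[0]),"mid",(tail+hd)/2)
f=[onz(d,B(u),.045) for u in((468,45),(718,88))];g=[onz(d,B(u),.049) for u in((422,367),(668,412))]
fm=(f[0]+f[1])/2;gm=(g[0]+g[1])/2
print("far",f,"hinge",g,"len",np.linalg.norm((fm-gm)[:2]),"widths",np.linalg.norm(f[0]-f[1]),np.linalg.norm(g[0]-g[1]))
for w in(f[0]-f[1],g[0]-g[1]):print("yaw",np.arctan2(w[1],w[0])-np.pi/2)
w=fm-gm;print("yaw ax",np.arctan2(w[1],w[0]),"mid",(fm+gm)/2)
for t,s in(((460,140),(205,310)),((749,187),(150,435))):print("lidcorner",tri(d,B(t),e,C(s)))
for n,u in(("bottle",(478,234)),):print(n,onz(d,u,.16))
print("bowl",onz(d,(230,139),.02),"carton",onz(d,(458,145),.07), "blue",onz(d,(162,235),.02))
E
```

```text
clip [[0.4841, 0.3268, 0.036], [0.4757, 0.2918, 0.036], [0.3757, 0.3131, 0.036], [0.3839, 0.3495, 0.036]] [[0.5151, 0.3173, 0.022], [0.5098, 0.2826, 0.022]]
len 0.13628896997894774 yaw -0.2322079438658483 mid [0.44611884 0.31562105 0.029     ]
far [array([0.6410717 , 0.02437274, 0.045     ]), array([ 0.61486308, -0.1379055 ,  0.045     ])] hinge [array([0.43275597, 0.05165992, 0.049     ]), array([ 0.40649968, -0.10461545,  0.049     ])] len 0.21052974736415303 widths 0.16438100969019118 0.15846571324328637
yaw -0.16012159011434757
yaw -0.16645828166547627
yaw ax -0.14436955571713814 mid [ 0.52379761 -0.04162207  0.047     ]
lidcorner [0.56025682 0.03260007 0.21556315]
lidcorner [ 0.53644528 -0.12576985  0.22087828]
bottle [ 0.47931081 -0.31125066  0.16      ]
bowl [0.72926563 0.29777823 0.02      ] carton [ 0.7087608  -0.29645044  0.07      ] blue [0.47071706 0.4672003  0.02      ]
```

Emit:
servo_tool(
  targets=[
    [0.9,-0.7,-1,0,0,0],
    [0.9,-0.7,-1,0,0,0],
    [0.9,-0.7,-1,0,0,0],
    [0.9,-0.7,-1,0,0,0],
  ],
  gripper=70,
)

```text
time: 0.63
tool_pos: [0.2024, -0.4289, 0.312]
ee_rot: [3.134, -0.002, 0.285]
contact_force: [-0.2, -0.8, 0.5]
grip_width: 0.0719
grasp_force: 0.0
```

```bash
cat > plan.py <<'E'
# python3 plan.py x y z yaw tilt : grasp-frame TCP target -> shift/turn (normalised) from the present pose
import sys,numpy as np
from scipy.spatial.transform import Rotation as R
from workcell import bot
def target(yaw,t):
    x=np.array([np.cos(yaw)*np.cos(t),np.sin(yaw)*np.cos(t),-np.sin(t)])
    z=np.array([-np.cos(yaw)*np.sin(t),-np.sin(yaw)*np.sin(t),-np.cos(t)])
    return np.array([x,np.cross(z,x),z]).T
if __name__=="__main__":
    X,Y,Z,yaw,t=map(float,sys.argv[1:])
    s=bot.state();C=R.from_euler("xyz",s["ee_rot"]).as_matrix()
    print("t",s["time"],"tcp",np.round(s["tool_pos"],4),"rpy",np.round(s["ee_rot"],3),"J",np.round(s["joints"],2),"F",np.round(s["contact_force"],1),"w",s["grip_width"],"g",s["grasp_force"])
    D=target(yaw,t)
    print("shift",np.round(C.T@(np.array([X,Y,Z])-s["tool_pos"])/.08,3),"turn",np.round(np.degrees(R.from_matrix(C.T@D).as_rotvec())/30,3),"shift in target axes",np.round(D.T@(np.array([X,Y,Z])-s["tool_pos"])/.08,3))
E
python3 plan.py .48 -.05 .36 .28 0
```

```text
t 0.6333 tcp [ 0.2024 -0.4289  0.312 ] rpy [ 3.134e+00 -2.000e-03  2.850e-01] J [-1.29  0.19  1.5   0.    1.45 -0.01] F [-0.2 -0.8  0.5] w 0.07193617131035457 g 0.0
shift [ 4.662 -3.566 -0.621] turn [ 0.015 -0.003  0.009] shift in target axes [ 4.644 -3.593 -0.6  ]
```

Emit:
servo_tool(
  targets=[
    [0.94,-0.72,-0.4,0,0,0],
    [0.94,-0.72,-0.4,0,0,0],
    [0.94,-0.72,-0.4,0,0,0],
    [0.94,-0.72,-0.4,0,0,0],
  ],
)

```text
time: 0.97
tool_pos: [0.2575, -0.3524, 0.3402]
ee_rot: [3.139, -0.001, 0.285]
contact_force: [0.3, -0.3, -0.4]
grip_width: 0.0701
grasp_force: 0.0
```

Emit:
servo_tool(
  targets=[
    [0.94,-0.72,-0.2,0,0,0],
    [0.94,-0.72,-0.2,0,0,0],
    [0.94,-0.72,-0.2,0,0,0],
    [0.94,-0.72,-0.2,0,0,0],
  ],
)

```text
time: 1.3
tool_pos: [0.313, -0.277, 0.3548]
ee_rot: [3.141, -0.001, 0.285]
contact_force: [-1.1, 0.9, -0.1]
grip_width: 0.0698
grasp_force: 0.0
```

Emit:
servo_tool(
  targets=[
    [0.94,-0.72,0,0,0,0],
    [0.94,-0.72,0,0,0,0],
    [0.94,-0.72,0,0,0,0],
    [0.94,-0.72,0,0,0,0],
  ],
)

```text
time: 1.63
tool_pos: [0.369, -0.2013, 0.3539]
ee_rot: [-3.141, 0.001, 0.284]
contact_force: [-1.0, -0.4, 0.3]
grip_width: 0.0699
grasp_force: 0.0
```

Emit:
servo_tool(
  targets=[
    [0.94,-0.72,0,0,0,0],
    [0.94,-0.72,0,0,0,0],
    [0.94,-0.72,0,0,0,0],
    [0.94,-0.72,0,0,0,0],
  ],
)

```text
time: 1.97
tool_pos: [0.4252, -0.1256, 0.3538]
ee_rot: [-3.141, 0.001, 0.284]
contact_force: [-0.4, -0.9, -1.0]
grip_width: 0.0697
grasp_force: 0.0
```

Emit:
servo_tool(
  targets=[
    [0.94,-0.72,0,0,0,0],
    [0.94,-0.72,0,0,0,0],
    [0.94,-0.72,0,0,0,0],
    [0.94,-0.72,0,0,0,0],
  ],
)

```text
time: 2.3
tool_pos: [0.4815, -0.0497, 0.3537]
ee_rot: [-3.141, 0.001, 0.283]
contact_force: [-0.0, -0.2, -1.5]
grip_width: 0.0701
grasp_force: 0.0
```

```bash
python3 plan.py .46 .31 .25 -.232 0.35
```

```text
t 2.3 tcp [ 0.4815 -0.0497  0.3537] rpy [-3.141e+00  1.000e-03  2.830e-01] J [-0.26  0.2   1.38 -0.    1.57  1.03] F [-0.  -0.2 -1.5] w 0.07014671029007234 g 0.0
shift [ 1.001 -4.392  1.295] turn [ 0.172 -0.651  0.974] shift in target axes [-0.772 -4.314  1.661]
```

Emit:
servo_tool(
  targets=[
    [0.2,-1,0,0,0,0],
    [0.2,-1,0,0,0,0],
    [0.2,-1,0,0,0,0],
    [0.2,-1,0,0,0,0],
  ],
)

```text
time: 2.63
tool_pos: [0.4733, 0.031, 0.3546]
ee_rot: [3.14, 0.001, 0.283]
contact_force: [-0.3, -0.1, 1.8]
grip_width: 0.0701
grasp_force: 0.0
```

Emit:
servo_tool(
  targets=[
    [0.2,-1,0,0,0,0],
    [0.2,-1,0,0,0,0],
    [0.2,-1,0,0,0,0],
    [0.2,-1,0,0,0,0],
  ],
)

```text
time: 2.97
tool_pos: [0.4671, 0.1121, 0.3545]
ee_rot: [3.14, 0.001, 0.283]
contact_force: [0.0, -0.4, 0.7]
grip_width: 0.0697
grasp_force: 0.0
```

Emit:
servo_tool(
  targets=[
    [0.2,-1,0,0,0,0],
    [0.2,-1,0,0,0,0],
    [0.2,-1,0,0,0,0],
    [0.2,-1,0,0,0,0],
  ],
)

```text
time: 3.3
tool_pos: [0.4606, 0.1933, 0.3543]
ee_rot: [3.14, 0.001, 0.282]
contact_force: [0.4, 0.3, -0.3]
grip_width: 0.0698
grasp_force: 0.0
```

Emit:
servo_tool(
  targets=[
    [0.2,-1,0.9,0,0,0],
    [0.2,-1,0.9,0,0,0],
    [0.2,-1,0.9,0,0,0],
    [0.2,-1,0.9,0,0,0],
  ],
)

```text
time: 3.63
tool_pos: [0.4524, 0.2749, 0.2785]
ee_rot: [3.141, 0.007, 0.282]
contact_force: [-0.4, -0.3, 0.5]
grip_width: 0.07
grasp_force: 0.0
```

Emit:
servo_tool(
  targets=[
    [0.1,-0.3,0.3,0.04,-0.16,0.24],
    [0.1,-0.3,0.3,0.08,-0.32,0.48],
    [0.1,-0.3,0.3,0.13,-0.48,0.72],
    [0.1,-0.3,0.3,0.17,-0.65,0.97],
    [0.1,-0.3,0.3,0.17,-0.65,0.97],
    [0.1,-0.3,0.3,0.17,-0.65,0.97],
    [0.1,-0.3,0.3,0.17,-0.65,0.97],
    [0.1,-0.3,0.3,0.17,-0.65,0.97],
  ],
)

```text
time: 4.3
tool_pos: [0.455, 0.2996, 0.2592]
ee_rot: [-3.141, 0.345, -0.23]
contact_force: [0.4, -0.4, -0.2]
grip_width: 0.0698
grasp_force: 0.0
```

```bash
python3 plan.py .475 .309 .15 -.232 0.35; python3 - <<'E'
from workcell import bot,cams
from h import *
d=cams.get_image("top");e=cams.get_image("side")
a=cv2.resize(d["img"][180:300,150:290],None,fx=2.8,fy=2.8)
c=cv2.resize(e["img"][60:200,240:380],None,fx=2.8,fy=2.8)
h=min(len(a),len(c));cv2.imwrite("pics/near.png",cv2.convertScaleAbs(np.hstack([a[:h],c[:h]]),alpha=1.6)[:,:,::-1])
E
```

```text
t 4.3 tcp [0.455  0.2996 0.2592] rpy [-3.141  0.345 -0.23 ] J [0.33 0.52 1.21 0.18 1.71 2.13] F [ 0.4 -0.4 -0.2] w 0.06978035354385358 g 0.0
shift [ 0.666 -0.17   1.212] turn [-0.    -0.009  0.003] shift in target axes [ 0.671 -0.171  1.209]
```

View pics/near.png

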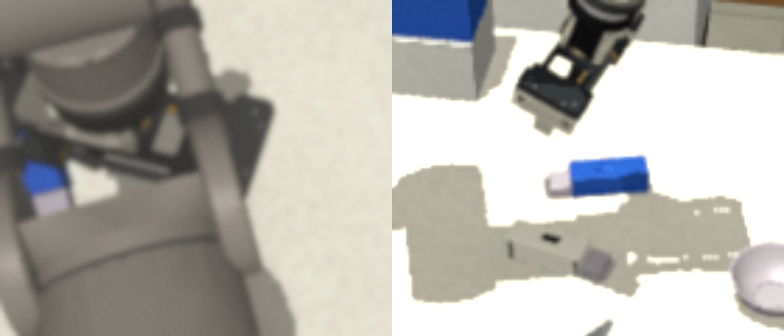

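```bash
python3 - <<'E'
from workcell import cams
from h import *
d=cams.get_image("top");e=cams.get_image("side")
print(tri(d,(215.9,249.4),e,(296.8,145.4)))
m=[onz(e,(240+(x-392)/2.8,60+y/2.8),z) for x,y,z in((512,240,.036),(607,262,.022),(508,258,0),(575,285,0))];print(np.round(m,3).tolist())
E
python3 plan.py .461 .312 .008 -.232 .35
```

```text
[0.43588608 0.32186042 0.03341132]
[[0.389, 0.31, 0.036], [0.511, 0.305, 0.022], [0.381, 0.313, 0.0], [0.475, 0.279, 0.0]]
t 4.5 tcp [0.4539 0.3012 0.2594] rpy [-3.141  0.346 -0.229] J [0.34 0.52 1.21 0.19 1.71 2.14] F [0.1 0.2 1.1] w 0.07011004807970406 g 0.0
shift [ 1.119 -0.15   2.937] turn [ 0.001 -0.007  0.005] shift in target axes [ 1.13  -0.152  2.933]
```

Emit:
servo_tool(
  targets=[
    [1,-0.17,0.8,0,0,0],
    [1,-0.17,0.8,0,0,0],
    [1,-0.17,0.8,0,0,0],
    [1,-0.17,0.8,0,0,0],
  ],
)

```text
time: 4.83
tool_pos: [0.5087, 0.3014, 0.1667]
ee_rot: [3.137, 0.353, -0.232]
contact_force: [-0.8, 0.4, -0.8]
grip_width: 0.0703
grasp_force: 0.0
```

Emit:
servo_tool(
  targets=[
    [0.13,0,0.9,0,0,0],
    [0.13,0,0.9,0,0,0],
    [0.13,0,0.9,0,0,0],
    [0.13,0,0.9,0,0,0],
    [0.13,0,0.9,0,0,0],
  ],
)

```text
time: 5.25
tool_pos: [0.496, 0.3062, 0.1028]
ee_rot: [-3.139, 0.344, -0.23]
contact_force: [0.1, 0.1, 0.2]
grip_width: 0.0703
grasp_force: 0.0
```

```bash
python3 plan.py .461 .312 .008 -.232 .35; python3 - <<'E'
from workcell import cams
from h import *
e=cams.get_image("side")
cv2.imwrite("pics/near2.png",cv2.convertScaleAbs(cv2.resize(e["img"][90:190,240:380],None,fx=4,fy=4),alpha=1.6)[:,:,::-1])
E
```

```text
t 5.25 tcp [0.496  0.3062 0.1028] rpy [-3.139  0.344 -0.23 ] J [0.32 0.72 1.28 0.18 1.44 2.07] F [0.1 0.1 0.2] w 0.07026786011196742 g 0.0
shift [-0.016  0.032  1.265] turn [-0.003 -0.011  0.004] shift in target axes [-0.009  0.03   1.265]
```

View pics/near2.png

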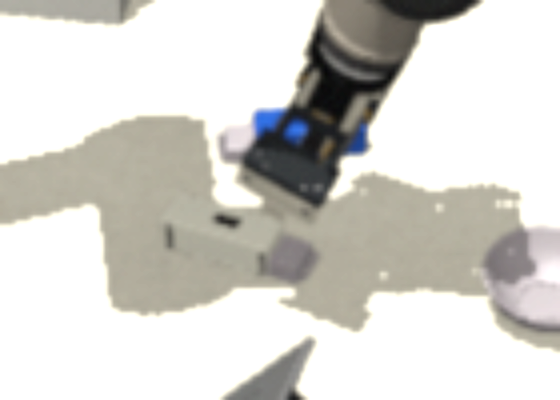

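The gripper is tilted over the white clipper (crop (240,240)), with the fingers pointing at the body just behind the head. I'll descend and grip.

Emit:
servo_tool(
  targets=[
    [0,0.03,0.3,0,0,0],
    [0,0.03,0.6,0,0,0],
    [0,0.03,0.8,0,0,0],
    [0,0.03,0.8,0,0,0],
  ],
)

```text
time: 5.63
tool_pos: [0.4719, 0.3081, 0.0393]
ee_rot: [3.14, 0.35, -0.231]
contact_force: [0.3, -0.8, -0.6]
grip_width: 0.0698
grasp_force: 0.0
```

Emit:
servo_tool(
  targets=[
    [0,0,0.2,0,0,0],
    [0,0,0.3,0,0,0],
    [0,0,0.4,0,0,0],
    [0,0,0.46,0,0,0],
    [0,0,0.46,0,0,0],
    [0,0,0.46,0,0,0],
  ],
)

```text
time: 6.13
tool_pos: [0.4613, 0.3111, 0.0057]
ee_rot: [-3.142, 0.347, -0.231]
contact_force: [-0.8, 0.5, 0.3]
grip_width: 0.0702
grasp_force: 0.0
```

Emit:
servo_tool(
  targets=[
    [0,0,0,0,0,0],
    [0,0,0,0,0,0],
    [0,0,0,0,0,0],
    [0,0,0,0,0,0],
    [0,0,0,0,0,0],
    [0,0,0,0,0,0],
    [0,0,0,0,0,0],
    [0,0,0,0,0,0],
  ],
  gripper=20,
  squeeze=40,
)

```text
time: 6.8
tool_pos: [0.4612, 0.3113, 0.0055]
ee_rot: [-3.141, 0.347, -0.231]
contact_force: [1.1, 1.9, 2.3]
grip_width: 0.0396
grasp_force: 39.9
```

```bash
python3 plan.py .461 .312 .008 -.232 .35
```

```text
t 6.8 tcp [0.4612 0.3113 0.0055] rpy [-3.141  0.347 -0.231] J [0.35 0.8  1.45 0.2  1.2  2.05] F [1.1 1.9 2.3] w 0.03960321500775697 g 39.919193387031555
shift [-0.015 -0.008 -0.028] turn [-0.    -0.005  0.001] shift in target axes [-0.015 -0.008 -0.028]
```

Emit:
servo_tool(
  targets=[
    [-0.1,0,-0.25,0,0,0],
    [-0.2,0,-0.55,0,0,0],
    [-0.34,0,-0.94,0,0,0],
    [-0.34,0,-0.94,0,0,0],
    [-0.34,0,-0.94,0,0,0],
  ],
)

```text
time: 7.22
tool_pos: [0.4617, 0.3111, 0.0863]
ee_rot: [-3.141, 0.345, -0.231]
contact_force: [-0.4, 0.0, -2.9]
grip_width: 0.0396
grasp_force: 39.9
```

```bash
python3 plan.py .593 -.053 .0855 -.157 .35;python3 - <<'E'
from workcell import cams
from h import *
e=cams.get_image("side")
cv2.imwrite("pics/lift.png",cv2.convertScaleAbs(cv2.resize(e["img"][80:250,220:400],None,fx=3,fy=3),alpha=1.6)[:,:,::-1])
E
```

```text
t 7.2167 tcp [0.4617 0.3111 0.0863] rpy [-3.141  0.345 -0.231] J [0.35 0.69 1.4  0.19 1.35 2.08] F [-0.4  0.  -2.9] w 0.03959674244476144 g 39.91300106048584
shift [ 2.486  4.054 -0.887] turn [-0.05  -0.01  -0.132] shift in target axes [ 2.194  4.238 -0.79 ]
```

View pics/lift.png

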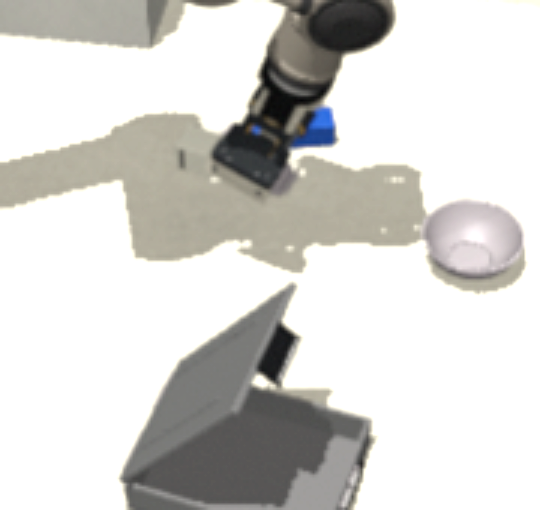

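The clipper is held level, with its tail at (180,158) and blade at (285,180). I'll carry it outward first, then across to the mouth.

Emit:
servo_tool(
  targets=[
    [0.4,0.25,-0.14,0,0,0],
    [0.8,0.45,-0.28,0,0,0],
    [1,0.6,-0.36,0,0,0],
    [1,0.6,-0.36,0,0,0],
    [1,0.6,-0.36,0,0,0],
  ],
)

```text
time: 7.68
tool_pos: [0.5322, 0.2435, 0.0827]
ee_rot: [3.139, 0.352, -0.234]
contact_force: [-0.8, -0.4, -1.5]
grip_width: 0.0398
grasp_force: 39.9
```

Emit:
servo_tool(
  targets=[
    [0.4,0.25,-0.14,0,0,0],
    [0.8,0.45,-0.28,0,0,0],
    [1,0.6,-0.36,0,0,0],
    [1,0.6,-0.36,0,0,0],
    [1,0.6,-0.36,0,0,0],
  ],
)

```text
time: 8.1
tool_pos: [0.6035, 0.1786, 0.0832]
ee_rot: [3.14, 0.351, -0.232]
contact_force: [0.1, 0.4, -2.1]
grip_width: 0.0399
grasp_force: 39.9
```

Emit:
servo_tool(
  targets=[
    [0.25,0.4,-0.09,0,0,-0.07],
    [0.5,0.8,-0.17,0,0,-0.13],
    [0.5,0.95,-0.17,-0.05,0,-0.13],
    [0.5,0.95,-0.17,-0.05,0,-0.13],
    [0.5,0.95,-0.17,-0.05,0,-0.13],
  ],
)

```text
time: 8.52
tool_pos: [0.6269, 0.0965, 0.0834]
ee_rot: [3.141, 0.35, -0.158]
contact_force: [0.2, -0.1, -1.4]
grip_width: 0.0399
grasp_force: 39.9
```

```bash
python3 plan.py .593 -.053 .0855 -.157 .35
```

```text
t 8.5167 tcp [0.6269 0.0965 0.0834] rpy [ 3.141  0.35  -0.158] J [0.   0.88 1.01 0.05 1.6  1.72] F [ 0.2 -0.1 -1.4] w 0.039890112428574376 g 39.91337478160858
shift [-0.125  1.912  0.02 ] turn [ 0.001  0.001 -0.002] shift in target axes [-0.127  1.912  0.019]
```

Emit:
servo_tool(
  targets=[
    [0,0.4,0,0,0,0],
    [0,0.8,0,0,0,0],
    [-0.06,0.96,0,0,0,0],
    [-0.06,0.96,0,0,0,0],
  ],
)

```text
time: 8.85
tool_pos: [0.6102, 0.0191, 0.086]
ee_rot: [3.14, 0.349, -0.16]
contact_force: [1.4, 0.5, -3.0]
grip_width: 0.0401
grasp_force: 39.9
```

Emit:
servo_tool(
  targets=[
    [0,0.4,0,0,0,0],
    [0,0.8,0,0,0,0],
    [-0.06,0.96,0,0,0,0],
    [-0.06,0.96,0,0,0,0],
    [-0.06,0.96,0,0,0,0],
  ],
)

```text
time: 9.27
tool_pos: [0.595, -0.0536, 0.0877]
ee_rot: [3.141, 0.348, -0.158]
contact_force: [0.3, 0.3, -2.7]
grip_width: 0.0397
grasp_force: 39.9
```

```bash
python3 plan.py .555 -.047 .012 -.157 .35;python3 - <<'E'
from workcell import cams
from h import *
e=cams.get_image("side");d=cams.get_image("top")
a=cv2.resize(e["img"][130:290,240:370],None,fx=3,fy=3);b=cv2.resize(d["img"][150:310,290:420],None,fx=3,fy=3)
cv2.imwrite("pics/over.png",cv2.convertScaleAbs(np.hstack([a,b]),alpha=1.6)[:,:,::-1])
E
```

```text
t 9.2667 tcp [ 0.595  -0.0536  0.0877] rpy [ 3.141  0.348 -0.158] J [-0.21  0.81  1.14 -0.02  1.54  1.52] F [ 0.3  0.3 -2.7] w 0.03965047211680892 g 39.91345703601837
shift [-0.153 -0.003  1.063] turn [-0.    -0.004 -0.003] shift in target axes [-0.151 -0.003  1.063]
```

View pics/over.png

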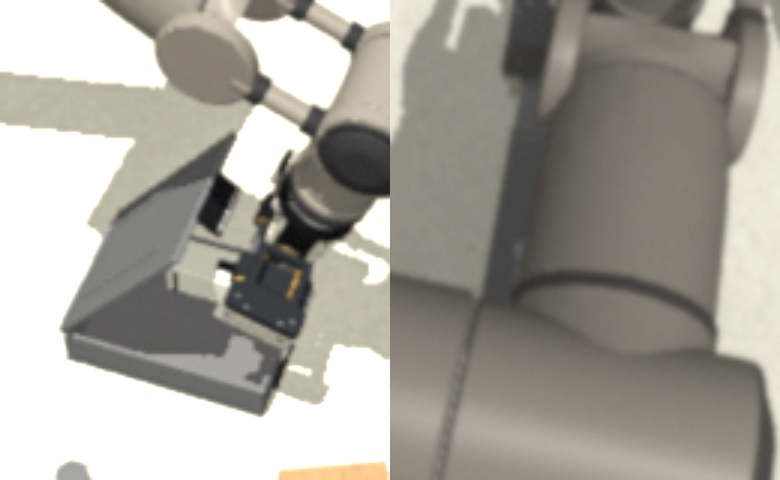

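The clipper is in front of the lid edge, above the tray, with its tail at crop (175,280). I'll move in and lower it.

Emit:
servo_tool(
  targets=[
    [-0.08,0,0.15,0,0,0],
    [-0.16,0,0.3,0,0,0],
    [-0.24,0,0.45,0,0,0],
    [-0.24,0,0.45,0,0,0],
    [-0.24,0,0.45,0,0,0],
  ],
)

```text
time: 9.78
tool_pos: [0.5651, -0.049, 0.0602]
ee_rot: [3.14, 0.349, -0.157]
contact_force: [0.6, 0.1, -2.3]
grip_width: 0.0398
grasp_force: 39.9
```

```bash
python3 plan.py .555 -.047 .012 -.157 .35
```

```text
t 9.7833 tcp [ 0.5651 -0.049   0.0602] rpy [ 3.14   0.349 -0.157] J [-0.21  0.79  1.28 -0.02  1.43  1.52] F [ 0.6  0.1 -2.3] w 0.039843975745281784 g 39.9133425951004
shift [ 0.085 -0.006  0.61 ] turn [ 0.002 -0.002 -0.   ] shift in target axes [ 0.086 -0.005  0.61 ]
```

Emit:
servo_tool(
  targets=[
    [0,0,0.12,0,0,0],
    [0.02,0,0.22,0,0,0],
    [0.04,0,0.32,0,0,0],
    [0.06,0,0.42,0,0,0],
    [0.08,0,0.5,0,0,0],
    [0.08,0,0.55,0,0,0],
    [0.09,0,0.58,0,0,0],
    [0.09,0,0.58,0,0,0],
    [0.09,0,0.58,0,0,0],
  ],
)

```text
time: 10.53
tool_pos: [0.5563, -0.0493, 0.0143]
ee_rot: [3.14, 0.348, -0.159]
contact_force: [0.4, -0.1, -2.6]
grip_width: 0.0395
grasp_force: 39.9
```

Emit:
servo_tool(
  targets=[
    [0.005,0,0.015,0,0,0],
    [0.01,0,0.03,0,0,0],
    [0.012,0,0.04,0,0,0],
    [0.012,0,0.04,0,0,0],
  ],
)

```text
time: 10.87
tool_pos: [0.5559, -0.0492, 0.0108]
ee_rot: [3.14, 0.348, -0.159]
contact_force: [-0.1, 0.2, -2.8]
grip_width: 0.04
grasp_force: 39.9
```

```bash
python3 plan.py .555 -.047 .012 -.157 .35
```

```text
t 10.8667 tcp [ 0.5559 -0.0492  0.0108] rpy [ 3.14   0.348 -0.159] J [-0.21  0.83  1.34 -0.02  1.32  1.52] F [-0.1  0.2 -2.8] w 0.04001082275278276 g 39.91307616233826
shift [-0.019 -0.025 -0.009] turn [ 0.002 -0.004 -0.004] shift in target axes [-0.019 -0.025 -0.009]
```

Emit:
servo_tool(
  targets=[
    [0.005,0,0.015,0,0,0],
    [0.008,0,0.03,0,0,0],
    [0.008,0,0.03,0,0,0],
  ],
)

```text
time: 11.12
tool_pos: [0.556, -0.0493, 0.0105]
ee_rot: [3.14, 0.347, -0.159]
contact_force: [-2.0, -0.4, 10.6]
grip_width: 0.0398
grasp_force: 39.9
```

The clipper is on the floor. I'll release it and back out along the tool axis.

Emit:
servo_tool(
  targets=[
    [0,0,-0.015,0,0,0],
    [0,0,-0.015,0,0,0],
    [0,0,-0.015,0,0,0],
    [0,0,-0.015,0,0,0],
    [0,0,-0.015,0,0,0],
    [0,0,-0.015,0,0,0],
    [0,0,-0.015,0,0,0],
  ],
  gripper=62,
)

```text
time: 11.7
tool_pos: [0.556, -0.0492, 0.0093]
ee_rot: [3.14, 0.348, -0.159]
contact_force: [0.1, -0.0, 0.3]
grip_width: 0.0621
grasp_force: 0.0
```

Emit:
servo_tool(
  targets=[
    [0,0,-0.1,0,0,0],
    [0,0,-0.3,0,0,0],
    [0,0,-0.6,0,0,0],
    [0,0,-1,0,0,0],
    [0,0,-1,0,0,0],
    [0,0,-1,0,0,0],
  ],
)

```text
time: 12.2
tool_pos: [0.5847, -0.0537, 0.0868]
ee_rot: [3.139, 0.343, -0.159]
contact_force: [-1.2, -0.7, 0.2]
grip_width: 0.0623
grasp_force: 0.0
```

Emit:
servo_tool(
  targets=[
    [0.3,0,-1,0,0,0],
    [0.3,0,-1,0,0,0],
    [0.3,0,-1,0,0,0],
    [0.3,0,-1,0,0,0],
  ],
)

```text
time: 12.53
tool_pos: [0.6338, -0.0615, 0.1528]
ee_rot: [3.139, 0.344, -0.159]
contact_force: [-0.2, -0.1, -1.3]
grip_width: 0.0623
grasp_force: 0.0
```

```bash
python3 plan.py .60 -.055 .32 -.157 0;python3 - <<'E'
from workcell import cams
from h import *
e=cams.get_image("side")
a=cv2.resize(e["img"][110:290,200:400],None,fx=3,fy=3)
cv2.imwrite("pics/rel.png",cv2.convertScaleAbs(a,alpha=1.6)[:,:,::-1])
E
```

```text
t 12.5333 tcp [ 0.6338 -0.0615  0.1528] rpy [ 3.139  0.344 -0.159] J [-0.21  0.83  0.91 -0.02  1.74  1.52] F [-0.2 -0.1 -1.3] w 0.06233109096346696 g 0.0
shift [-1.11  -0.01  -1.823] turn [ 0.003  0.657 -0.003] shift in target axes [-0.43  -0.014 -2.091]
```

View pics/rel.png

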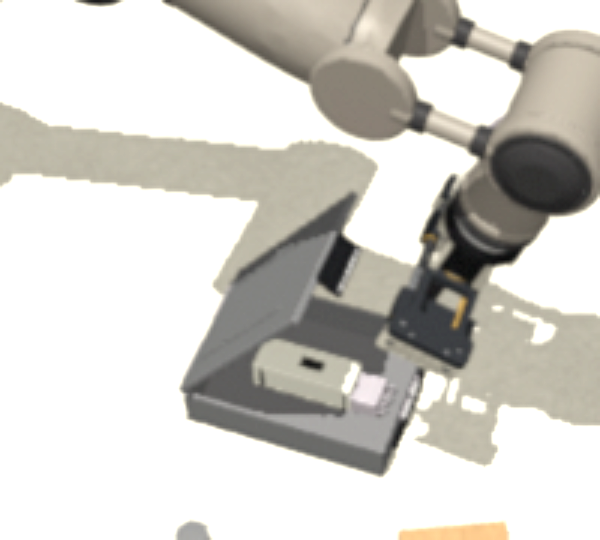

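The clipper (crop (305,370), blade (370,390)) lies in the tray, and the lid is still open. Next I close the fingers, rise over the lid edge and straighten the tool.

Emit:
servo_tool(
  targets=[
    [-0.35,0,-0.98,0,0,0],
    [-0.35,0,-0.98,0,0,0],
    [-0.35,0,-0.98,0,0,0],
    [-0.35,0,-0.98,0,0,0],
  ],
  gripper=0,
)

```text
time: 12.92
tool_pos: [0.6327, -0.061, 0.236]
ee_rot: [3.14, 0.346, -0.159]
contact_force: [0.3, 0.2, -0.9]
grip_width: 0.0399
grasp_force: 0.0
```

Emit:
servo_tool(
  targets=[
    [-0.35,0,-0.98,0,0,0],
    [-0.35,0,-0.98,0,0.2,0],
    [-0.35,0,-0.98,0,0.4,0],
    [-0.35,0,-0.98,0,0.657,0],
    [-0.35,0,-0.98,0,0.657,0],
    [-0.35,0,-0.98,0,0.657,0],
  ],
)

```text
time: 13.42
tool_pos: [0.6305, -0.0603, 0.317]
ee_rot: [3.14, 0.01, -0.158]
contact_force: [0.6, -0.2, 0.6]
grip_width: 0.0021
grasp_force: 0.0
```

```bash
python3 plan.py .499 -.0385 .25 -.157 0; python3 - <<'E'
import numpy as np
H=np.array([.420,-.026]);u=np.array([.988,-.156])
for a,s in((1.05,.195),(.9,.195),(.75,.197),(.6,.2),(.45,.203),(.3,.206),(.15,.21),(.05,.2125),(0,.2125)):
    k=s*np.cos(a)-.008*np.sin(a)-.0095; print(a,"k",round(k,4),np.round(H+k*u,4),round(.045+s*np.sin(a)+.008*np.cos(a),4))
E
```

```text
t 13.4167 tcp [ 0.6305 -0.0603  0.317 ] rpy [ 3.14   0.01  -0.158] J [-0.22  0.52  1.   -0.    1.63  1.51] F [ 0.6 -0.2  0.6] w 0.002080466818680559 g 0.0
shift [-1.657 -0.012  0.855] turn [ 0.003  0.02  -0.002] shift in target axes [-1.666 -0.012  0.838]
1.05 k 0.0806 [ 0.4996 -0.0386] 0.2181
0.9 k 0.1054 [ 0.5242 -0.0424] 0.2027
0.75 k 0.1292 [ 0.5476 -0.0462] 0.1851
0.6 k 0.151 [ 0.5692 -0.0496] 0.1645
0.45 k 0.1698 [ 0.5878 -0.0525] 0.1405
0.3 k 0.1849 [ 0.6027 -0.0548] 0.1135
0.15 k 0.1969 [ 0.6146 -0.0567] 0.0843
0.05 k 0.2023 [ 0.6199 -0.0576] 0.0636
0 k 0.203 [ 0.6206 -0.0577] 0.053
```

Emit:
servo_tool(
  targets=[
    [-0.83,0,0,0,0.02,0],
    [-0.83,0,0,0,0.02,0],
    [-0.83,0,0,0,0.02,0],
  ],
)

```text
time: 13.67
tool_pos: [0.5649, -0.0499, 0.3172]
ee_rot: [3.14, 0.002, -0.158]
contact_force: [1.2, 0.2, 1.7]
grip_width: 0.0003
grasp_force: 0.0
```

Emit:
servo_tool(
  targets=[
    [-0.83,0,0,0,0,0],
    [-0.83,0,0,0,0,0],
    [-0.83,0,0,0,0,0],
    [-0.83,0,0,0,0,0],
  ],
)

```text
time: 14.0
tool_pos: [0.5032, -0.0404, 0.3183]
ee_rot: [3.14, -0.005, -0.158]
contact_force: [0.2, 0.4, 0.2]
grip_width: 0.0002
grasp_force: 0.0
```

Emit:
servo_tool(
  targets=[
    [0,0,0.3,0,0,0],
    [0,0,0.6,0,0,0],
    [0,0,0.9,0,0,0],
    [0,0,0.95,0,0,0],
    [0,0,0.95,0,0,0],
  ],
)

```text
time: 14.42
tool_pos: [0.5033, -0.0405, 0.2405]
ee_rot: [3.14, -0.002, -0.159]
contact_force: [0.1, -0.2, 0.2]
grip_width: 0.0004
grasp_force: 0.0
```

```bash
python3 plan.py .5242 -.0424 .2027 -.157 0
```

```text
t 14.4167 tcp [ 0.5033 -0.0405  0.2405] rpy [ 3.14e+00 -2.00e-03 -1.59e-01] J [-0.23  0.29  1.56 -0.    1.29  1.5 ] F [ 0.1 -0.2  0.2] w 0.00044280694891994654 g 0.0
shift [ 0.261 -0.019  0.473] turn [ 0.003 -0.004 -0.003] shift in target axes [ 0.262 -0.018  0.472]
```

Emit:
servo_tool(
  targets=[
    [0,0,0.15,0,0,0],
    [0.02,0,0.28,0,0,0],
    [0.13,0,0.37,0,0,0],
    [0.26,0,0.47,0,0,0],
    [0.41,0,0.58,0,0,0],
    [0.56,0,0.69,0,0,0],
    [0.7,0,0.82,0,0,0],
    [0.83,0,0.95,0,0,0],
    [0.83,0,0.95,0,0,0],
  ],
)

```text
time: 15.17
tool_pos: [0.57, -0.0513, 0.1646]
ee_rot: [3.14, -0.005, -0.159]
contact_force: [-0.6, -0.6, 0.1]
grip_width: 0.0003
grasp_force: 0.0
```

```bash
python3 plan.py .6027 -.0548 .1135 -.157 0
```

```text
t 15.1667 tcp [ 0.57   -0.0513  0.1646] rpy [ 3.14  -0.005 -0.159] J [-0.22  0.48  1.49 -0.    1.17  1.51] F [-0.6 -0.6  0.1] w 0.0003193809371030653 g 0.0
shift [ 0.407 -0.023  0.64 ] turn [ 0.003 -0.009 -0.003] shift in target axes [ 0.41  -0.021  0.638]
```

Emit:
servo_tool(
  targets=[
    [0.13,0,0.14,0,0,0],
    [0.23,0,0.3,0,0,0],
    [0.33,0,0.46,0,0,0],
    [0.41,0,0.64,0,0,0],
    [0.41,0,0.64,0,0,0],
  ],
)

```text
time: 15.58
tool_pos: [0.6011, -0.0563, 0.1134]
ee_rot: [3.14, -0.003, -0.159]
contact_force: [-1.2, 0.1, -0.0]
grip_width: 0.0001
grasp_force: 0.0
```

```bash
python3 plan.py .6199 -.0576 .0636 -.157 0;python3 - <<'E'
from workcell import cams
from h import *
e=cams.get_image("side")
a=cv2.resize(e["img"][110:290,200:400],None,fx=3,fy=3)
cv2.imwrite("pics/lid.png",cv2.convertScaleAbs(a,alpha=1.6)[:,:,::-1])
E
```

```text
t 15.5833 tcp [ 0.6011 -0.0563  0.1134] rpy [ 3.14e+00 -3.00e-03 -1.59e-01] J [-0.22  0.59  1.45 -0.    1.1   1.51] F [-1.2  0.1 -0. ] w 0.00011556450320694136 g 0.0
shift [ 0.232 -0.022  0.624] turn [ 0.003 -0.006 -0.003] shift in target axes [ 0.234 -0.021  0.623]
```

View pics/lid.png

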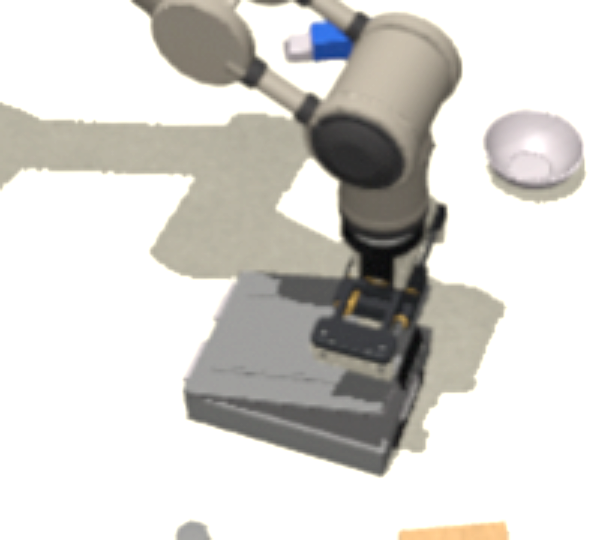

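The lid is following the fingertips (tip at crop (365,370)) and is about 0.3 rad open. I'll continue down to the catch.

Emit:
servo_tool(
  targets=[
    [0.08,0,0.16,0,0,0],
    [0.15,0,0.32,0,0,0],
    [0.2,0,0.48,0,0,0],
    [0.22,0,0.6,0,0,0],
    [0.22,0,0.6,0,0,0],
  ],
)

```text
time: 16.05
tool_pos: [0.6191, -0.0592, 0.0656]
ee_rot: [3.14, -0.006, -0.158]
contact_force: [0.3, -0.1, 0.1]
grip_width: 0.0003
grasp_force: 0.0
```

Emit:
servo_tool(
  targets=[
    [0,0,0.03,0,0,0],
    [0,0,0.06,0,0,0],
    [0,0,0.09,0,0,0],
    [0,0,0.09,0,0,0],
  ],
)

```text
time: 16.38
tool_pos: [0.6194, -0.0593, 0.0633]
ee_rot: [3.14, -0.009, -0.158]
contact_force: [-6.4, 0.6, 17.2]
grip_width: 0.0006
grasp_force: 8.8
```

Emit:
servo_tool(
  targets=[
    [0,0,0.02,0,0,0],
    [0,0,0.04,0,0,0],
    [0,0,0.06,0,0,0],
    [0,0,0.06,0,0,0],
  ],
)

```text
time: 16.72
tool_pos: [0.6197, -0.0593, 0.0564]
ee_rot: [3.14, -0.009, -0.158]
contact_force: [1.9, -0.4, 2.3]
grip_width: 0.0
grasp_force: 1.2
```

Emit:
servo_tool(
  targets=[
    [0,0,0.02,0,0,0],
    [0,0,0.04,0,0,0],
    [0,0,0.04,0,0,0],
    [0,0,0.04,0,0,0],
  ],
)

```text
time: 17.05
tool_pos: [0.6191, -0.0592, 0.0528]
ee_rot: [3.14, -0.007, -0.158]
contact_force: [-1.4, 0.2, 5.9]
grip_width: 0.0004
grasp_force: 3.1
```

Emit:
servo_tool(
  targets=[
    [0,0,0.03,0,0,0],
    [0,0,0.03,0,0,0],
    [0,0,0.03,0,0,0],
  ],
)

```text
time: 17.3
tool_pos: [0.6192, -0.0592, 0.0526]
ee_rot: [3.14, -0.008, -0.158]
contact_force: [-5.5, 2.0, 19.8]
grip_width: 0.0005
grasp_force: 10.1
```

The lid bottomed out flush: 20 N with no further travel at z = 0.0526. I'll retreat and check.

Emit:
servo_tool(
  targets=[
    [0,0,-0.2,0,0,0],
    [0,0,-0.6,0,0,0],
    [0,0,-1,0,0,0],
    [0,0,-1,0,0,0],
  ],
)

```text
time: 17.63
tool_pos: [0.6213, -0.0595, 0.136]
ee_rot: [3.139, -0.016, -0.158]
contact_force: [0.8, -0.8, 0.7]
grip_width: 0.0004
grasp_force: 0.0
```

Emit:
servo_tool(
  targets=[
    [0,0,-1,0,0,0],
    [0,0,-1,0,0,0],
    [0,0,-1,0,0,0],
    [0,0,-1,0,0,0],
    [0,0,-1,0,0,0],
  ],
)

```text
time: 18.05
tool_pos: [0.6174, -0.0587, 0.2089]
ee_rot: [3.14, -0.005, -0.158]
contact_force: [0.3, 0.4, -0.5]
grip_width: 0.0001
grasp_force: 0.0
```

```bash
python3 - <<'E'
from workcell import cams
from h import *
e=cams.get_image("side")
a=cv2.resize(e["img"][150:290,210:390],None,fx=4,fy=4)
cv2.imwrite("pics/end.png",cv2.convertScaleAbs(a,alpha=1.6)[:,:,::-1])
E
```

```text
(no output)
```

View pics/end.png

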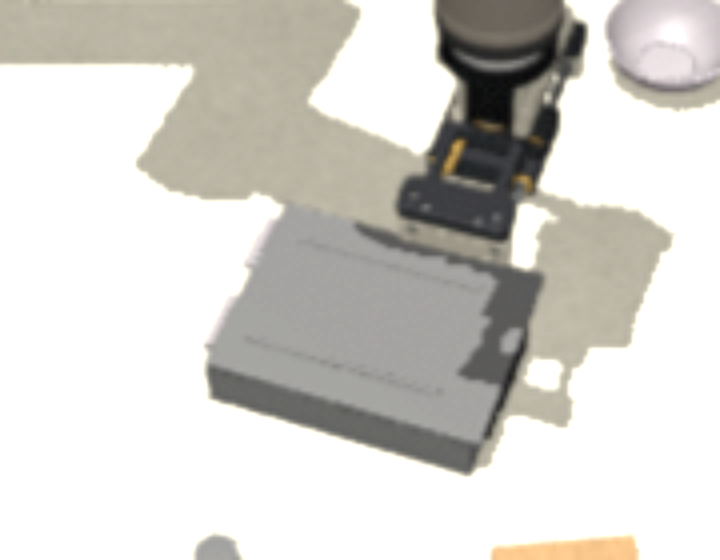

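The lid lies flush on the tray (crop (370,320)) and stays shut, and the gripper is clear of it.

```bash
python3 -c "
from workcell import bot
print(bot.hand_in())"
```

```text
the job is handed in; nothing more can be done
None
```

The clipper is lying in the tray, the lid is pressed past its catch and stays shut on its own, and the job was handed in after about 18 s (no verdict was returned).

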